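Seat and cam-lock a brush block in its drilling jig

ROBOT

A 6-joint arm with a two-finger parallel gripper is mounted at the origin on the work surface. World frame = base frame: x ahead of the robot, y to its left, z up, the work surface at z = 0. Lengths are in m, angles in rad, forces in N, time in s.
With the tool pointing down it reaches from about 0.2 to 0.875 m from the base axis. Payload 3.4 kg.
Tool frame: the origin (TCP) lies between the finger pads; the fingertips stand 25 mm ahead of it and the grasp point (between the pads) lies 6 mm ahead of it (r.nose_length is the z of the fingertips in the tool frame, in m); z points along the fingers, y is the line along which they close (so a half turn about z gives the same grasp; the last joint's range is limited). The gripper opens to 94 mm and grips with 3 to 60 N. Pads are 16 mm wide; open, the fingers measure 119 mm over their backs; the gripper's body (75 mm by 177 mm) begins 78 mm behind the grasp point.
Start: joints at [1.025, 0.276, 1.505, -0, 1.361, -0.121], TCP at [0.237, 0.524, 0.23] pointing down, gripper open.
Joint ranges: [-2.89, 2.89], [-0.75, 2.08], [0.22, 2.7], [-1.18, 4.32], [0.11, 2.71], [-2.7, 2.7]. Speed limits (rad/s): [2.57, 2.57, 3.14, 3.14, 3.14, 3.14].

INTERFACE

Orientations are given as a unit quaternion [w, x, y, z].
In Python, from plant import r, gripper_to, inverse_kinematics, vision, models, telemetry gives the robot as it stands. Calls block until the motion is done:
- r.move_to(position, orientation): joint-space move of the TCP to a pose.
- r.move_l(position, rot=None, vel=0.15, guard=None): straight line of the TCP; rot=None keeps the orientation; vel is the mean speed in m/s. With guard (N) it stops when the force on the tool has changed by that much, and returns True; else False.
- r.movej(angles): joint-space move.
- gripper_to(opening, f_grip=None): finger opening in m; f_grip is the grip in N (None keeps the last); returns when the fingers have stopped.
- r.hold(seconds).
- inverse_kinematics(position, orientation): joint angles nearest the present ones, or None.
- vision.snapshot(name): name is "side" or "top"; returns the picture (420x560x3 uint8, red, green, blue); there is no depth.
- vision.get_calibration(name): a dict with "fx", "fy", "cx", "cy" (pixels), "position" and "orientation" of the camera in the world. Camera axes: x right, y down, z forward; pixel columns grow to the right and rows downward; lengths in m; the calibration is good to about 2 mm. A picture is of the moment at which its call begins. get_calibration takes no time and is no camera call.
A pose or a line that the arm cannot do raises r.PlanningError and nothing moves.
- r.sign_off(): hands the job in; it is judged then, once.
Trained networks look in the newest picture that a camera, given by its name, has taken for a name from the list of things; names that differ only in an ending like _2 or _b are one class to them, and where a whole thing is asked for, a point or a joint stands for the part that bears it (a point fixed in the world has none). Each returns a list of dicts, best first, with "score" (0 to 1); they miss things now and then, are a little off and sometimes report something else, mostly with a low value. They report only what shows in the picture. A call takes as long as a camera call. They do not tell look-alikes from the thing itself.
- models.boxes_of(thing, camera): "at" ([x, y, z] in m, in world coordinates, good to about 4 mm: the middle of the surface that is visible of it).
- models.regions_of(thing, camera): "pixels" (420x560 bool, what is visible of it).
- models.mark_of(thing, camera): "at" ([x, y, z] in m, in world coordinates, good to about 4 mm: a listed point, or the origin of a listed thing).
Readings, each from a call of its own:
- telemetry.current_t(): time.
- telemetry.current_joints(): joint angles.
- telemetry.current_dq(): joint speeds.
- telemetry.current_joint_efforts(): joint torques, N m.
- telemetry.current_ee_pos(): TCP position.
- telemetry.current_tool_rot(): TCP orientation.
- telemetry.current_wrist_force(): force on the tool from outside, world axes, zero at the start.
- telemetry.current_torque(): the same for the moment, N m.
- telemetry.current_opening(): finger opening in m.
- telemetry.current_finger_force(): force on a finger pad.
Only numpy, scipy, OpenCV 4.12 (cv2) and the standard library are available. Lean on these libraries where they do the work, as an engineer would, in place of code of your own. Each camera call takes 0.05 s, during which the arm holds its last target. There are 200 camera calls.

TASK

Slide the drilled wooden brush block that lies in the jig gently along the fence until it is fully home against the end block, then swing the jig's steel lever clockwise through its quarter turn until its bar presses firmly on the rubber-tipped stop screw, without forcing it, so that the jaw clamps the block. Leave the block home and the lever touching the stop screw, let go, and leave the spare block, the jar and the mallet where they are.

Things in the scene. Friction and masses are not known exactly. Their poses are not given: they have to be found in the camera images.
- jig: Fixed jig: plywood board 280 x 250 x 12 mm, jig x -160..120, y -190..60. Origin on the table under the channel: x along the channel to the end block, y to the fence, z up. Aluminium fence on the board, 26 mm high, x -63..62, inner face at y = 22. Nothing but the lever's knob stands above z = 57.
- end_block: Fixed aluminium stop 18 x 60 x 30 mm standing on the board at the far (+x) end of the channel. Origin: bottom of the middle of the face that the brush block meets, at jig (65, 0, 12); axes as the jig.
- block: The loose beech brush block to be clamped, 130 (x) x 44 (y) x 22 mm (z), rows of small dark drilled holes on top, 85 to 170 g, lying on the board between jaw and fence. Origin: centre of the underside. It starts 25 to 50 mm short of the end block; home, its origin is at jig (0, 0, 12).
- jaw: Black rubber jaw 60 x 10 x 22 mm facing the fence; origin at the foot of its face, axes as the jig. The lever drives it 6.6 mm per rad towards the fence (+y), from jig y = -29 (lever open; the channel is then 51 mm wide). Sprung, 4 N per mm: it meets a block lying on the fence after 1.05 rad of turn, holds it with 10 to 17 N when locked, and squares it to the fence itself.
- lever_knob (a point): Top centre of the black upright round knob at the lever's end: 18 mm diameter, z 45 to 87 mm, 100 mm from the pivot axis; all round it is free above z = 52 mm. The lever turns level. It starts 0 to 0.3 rad clockwise (seen from above) of jig -y and turns clockwise to about jig -x. Stiff: 4.5 N at the knob to keep it moving, 1 N more when the jaw bites; it stays where left.
- lever_bar (a point): Point on the centre line of the lever's flat steel bar (16 mm wide, 10 mm thick, z 35 to 45 mm), 80 mm from the pivot axis: the bar's side at this place meets the stop screw, after 1.45 to 1.68 rad of turn from jig -y.
- lever: The lever (steel hub, flat bar, black knob). Origin on its vertical pivot axis at the underside of the hub, at jig (0, -70, 32); its own -y axis points along the bar to the knob
- spare: Bystander: loose dark wooden brush block 150 x 36 x 24 mm on the table. Origin: centre of the underside.
- jar: Bystander: amber glass jar with steel lid, 64 mm diameter, 85 mm tall. Origin: centre of the underside.
- mallet: Bystander: hammer with light wooden handle, 240 mm long, lying on the table. Origin: its underside, about the middle.
- stop: The lever's end stop: dark steel bracket on the board, 22 x 13 x 38 mm, top z = 50 mm, carrying a level steel screw with a 12 mm round black rubber tip, axis z = 40 mm, pointing to jig -y at the lever. Origin: foot of the middle of the bracket's lever-side face, jig (-80, -50, 12). The tip sticks out 5 to 20 mm from that face, set anew each time and not measured. Rigid but for the rubber.
Mind the look-alikes: they are no part of the job. Of the things that look like the block, the smallest one is meant.

How it is judged:
By the outcome, as a careful person would: the job done as asked, in the order asked, and still so for the second after the job is handed in, with the robot touching nothing.
It also fails if it takes over 59 s, if anything falls off the work surface, if the arm or the gripper's body presses on something with over 40 N, if the wrist force passes 120 N, or if a joint passes its speed limit or range.

## Working session

There is one attempt and no reset: what is moved stays moved. The work goes in short steps, each a Python script; the robot and the scene stay as the last script left them, time stands still between calls to the robot, and variables do not carry over. Pictures are saved under pics/ and viewed, at most 10 in all, crops included, and the job is handed in when it is done.

```bash
ls; mkdir -p pics; python3 - <<'E'
from plant import r, gripper_to, inverse_kinematics, vision, models, telemetry
import cv2,numpy as np
for c in ("top","side"):
    im=vision.snapshot(c); cv2.imwrite(f"pics/{c}0.png",im[:,:,::-1])
    k=vision.get_calibration(c); print(c,{a:np.round(b,4).tolist() for a,b in k.items()})
    for t in ["jig","end_block","block","jaw","lever_knob","lever_bar","lever","stop","spare","jar","mallet"]:
        print(t,[(round(d["score"],2),np.round(d["at"],3).tolist()) for d in models.mark_of(t,c)[:3]])
print(telemetry.current_t(),telemetry.current_tool_rot())
E
```

```text
pics
top {'fx': 505.1374, 'fy': 505.1374, 'cx': 277.2954, 'cy': 211.7379, 'position': [0.3572, -0.0198, 1.4635], 'orientation': [-0.0253, 0.7156, -0.6973, 0.0317]}
jig [(0.57, [0.599, 0.091, 0.001])]
end_block [(0.7, [0.667, 0.075, 0.012])]
block [(0.93, [0.261, -0.234, -0.001]), (0.55, [0.228, 0.254, 0.001])]
jaw [(0.65, [0.596, 0.058, 0.009])]
lever_knob [(0.75, [0.556, 0.095, 0.009]), (0.71, [0.56, -0.075, 0.088]), (0.2, [0.48, 0.324, -0.0])]
lever_bar [(0.81, [0.563, -0.06, 0.039])]
lever [(0.69, [0.588, 0.014, 0.032])]
stop [(0.62, [0.515, 0.049, 0.014])]
spare [(0.61, [0.485, 0.325, -0.001]), (0.53, [0.598, 0.062, 0.011])]
jar [(0.63, [0.481, -0.354, -0.003])]
mallet [(0.95, [0.669, -0.378, -0.002]), (0.17, [0.556, 0.092, 0.012])]
side {'fx': 469.7995, 'fy': 469.7995, 'cx': 269.5164, 'cy': 205.5083, 'position': [0.0753, -0.8814, 0.756], 'orientation': [-0.4508, 0.8673, -0.1905, 0.0912]}
jig [(0.59, [0.602, 0.084, 0.001])]
end_block [(0.67, [0.674, 0.071, 0.008])]
block [(0.77, [0.263, -0.234, 0.001]), (0.74, [0.594, 0.019, 0.035]), (0.61, [0.555, 0.091, 0.011])]
jaw [(0.41, [0.598, 0.062, 0.013])]
lever_knob [(0.81, [0.556, -0.079, 0.086]), (0.19, [0.551, 0.093, 0.01])]
lever_bar [(0.89, [0.556, -0.058, 0.038])]
lever [(0.73, [0.674, 0.071, 0.007]), (0.64, [0.594, 0.017, 0.036])]
stop [(0.62, [0.516, 0.052, 0.012])]
spare [(0.77, [0.475, 0.328, 0.004])]
jar [(0.78, [0.489, -0.36, 0.006])]
mallet [(0.61, [0.67, -0.378, 0.002])]
1.2 [-2.92878885e-06  2.10838528e-01  9.77520902e-01  3.27784445e-05]
```

View pics/top0.png

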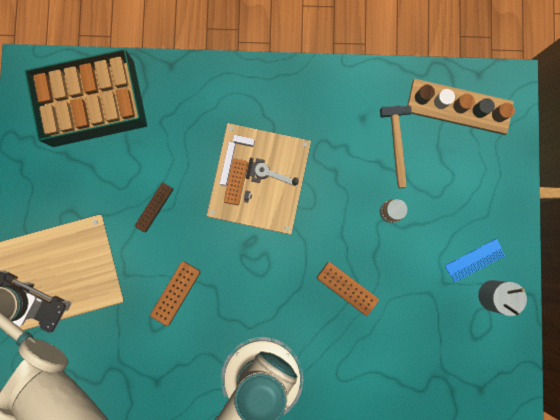

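View pics/side0.png

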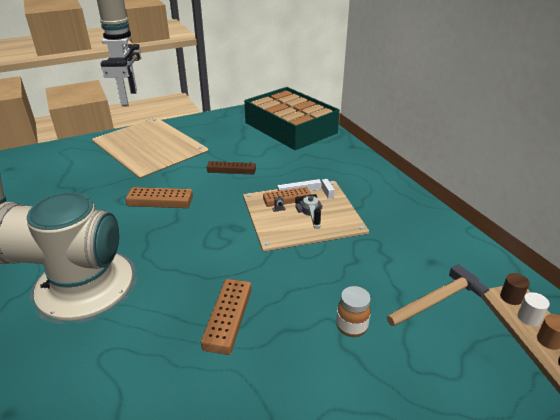

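Candidates for the block, in the top picture: (235,182) in the jig, (347,288) and (175,293) on the table (both larger), and the dark spare at (154,207). I choose the one in the jig. Next I fit the jig pose and check it in a crop.

```bash
cat > h.py <<'E'
from plant import r, gripper_to, inverse_kinematics, vision, models, telemetry
import cv2,numpy as np
from scipy.spatial.transform import Rotation as R
def cam(c):
    k=vision.get_calibration(c); w,x,y,z=k["orientation"]
    return k,R.from_quat([x,y,z,w]).as_matrix(),np.array(k["position"])
def proj(c,P):
    k,M,p=cam(c); q=(np.atleast_2d(P)-p)@M
    return np.c_[k["fx"]*q[:,0]/q[:,2]+k["cx"],k["fy"]*q[:,1]/q[:,2]+k["cy"]]
def unproj(c,uv,z):
    k,M,p=cam(c); uv=np.atleast_2d(uv)
    d=np.c_[(uv[:,0]-k["cx"])/k["fx"],(uv[:,1]-k["cy"])/k["fy"],np.ones(len(uv))]@M.T
    return p+d*((z-p[2])/d[:,2])[:,None]
E
python3 - <<'E'
from h import *
for c in ("top","side"):
    im=vision.snapshot(c)
    d=models.regions_of("jig",c)[0]; m=d["pixels"].astype(np.uint8)
    cs,_=cv2.findContours(m,cv2.RETR_EXTERNAL,cv2.CHAIN_APPROX_NONE)
    pts=max(cs,key=cv2.contourArea)[:,0].astype(float)
    W=unproj(c,pts,0.012)[:,:2]*1000
    print(c,d["score"],m.sum(),cv2.minAreaRect(W.astype(np.float32)))
    b=models.regions_of("block",c)
    for q in b:
        ys,xs=np.nonzero(q["pixels"]); 
        if len(xs): print(" block",round(q["score"],2),xs.mean().round(),ys.mean().round(),[np.round(v,1) for v in cv2.minAreaRect((unproj(c,np.c_[xs,ys].astype(float),0.034)[:,:2]*1000).astype(np.float32))])
E
```

```text
top 0.93 7583 ((572.9989624023438, 25.06879425048828), (251.26864624023438, 283.64117431640625), 79.56202697753906)
 block 0.84 175.0 293.0 [array([238.6, 249.1]), array([ 67.2, 182. ]), np.float64(61.5)]
 block 0.84 348.0 288.0 [array([ 262.6, -234.3]), array([178. ,  58.5]), np.float64(55.1)]
 block 0.66 236.0 182.0 [array([557.3,  88.8]), array([ 44.9, 129.9]), np.float64(78.5)]
side 0.76 5858 ((569.105712890625, 26.317794799804688), (287.2005920410156, 283.3646240234375), 79.02080535888672)
 block 0.96 226.0 317.0 [array([ 256.6, -251.8]), array([193. ,  64.8]), np.float64(54.5)]
 block 0.93 283.0 195.0 [array([549. ,  75.7]), array([ 66.3, 132.9]), np.float64(81.6)]
 block 0.93 159.0 197.0 [array([230.4, 222.1]), array([ 92.6, 183.3]), np.float64(61.1)]
```

```bash
cat >> h.py <<'E'
YAW=np.deg2rad(-10.5); c_,s_=np.cos(YAW),np.sin(YAW); RJ=np.array([[c_,-s_],[s_,c_]])
O=np.array([.573,.0251])-RJ@[-.020,-.065]
def J(x,y,z): # jig mm -> world m
    return np.r_[O+RJ@[x/1000,y/1000],z/1000]
def Jinv(p): return RJ.T@(np.array(p)[:2]-O)*1000
E
python3 - <<'E'
from h import *
print("origin",O)
for c,(x0,y0) in {"top":(195,110),"side":(235,165)}.items():
    im=vision.snapshot(c)[:,:,::-1]; s=6 if c=="top" else 5.5
    w,h=(130,100) if c=="top" else (140,95)
    a=cv2.resize(im[y0:y0+h,x0:x0+w],None,fx=s,fy=s,interpolation=cv2.INTER_CUBIC)
    def poly(P,col):
        q=(proj(c,[J(*p) for p in P])-[x0,y0]+.5)*s; cv2.polylines(a,[q.astype(np.int32)],True,col,1)
    poly([(-160,-190,12),(120,-190,12),(120,60,12),(-160,60,12)],(255,0,0))
    poly([(65,-30,42),(83,-30,42),(83,30,42),(65,30,42)],(0,255,0))
    poly([(-63,22,38),(62,22,38)],(0,255,255))
    poly([(-91,-50,50),(-69,-50,50),(-69,-37,50),(-91,-37,50)],(255,0,255))
    q=(proj(c,[J(0,-70,45)])[0]-[x0,y0]+.5)*s; cv2.circle(a,tuple(q.astype(int)),4,(0,0,255),-1)
    cv2.imwrite(f"pics/{c}1.png",a); print(a.shape)
    k=models.mark_of("lever_knob",c)
    for d in k: print(c,d["score"],np.round(d["at"],4),Jinv(d["at"]))
    for d in models.mark_of("lever_bar",c): print(c,"bar",Jinv(d["at"]))
    for t in ("end_block","stop","jaw","lever"): print(t,[Jinv(d["at"]).round() for d in models.mark_of(t,c)[:1]])
    
E
```

```text
origin [0.60451041 0.08536686]
(600, 780, 3)
top 0.55 [ 0.5598 -0.0751  0.0873] [ -14.71896513 -165.92765067]
top bar [ -11.75682727 -150.63171202]
end_block [array([63., -1.])]
stop [array([-83., -51.])]
jaw [array([ -1., -26.])]
lever [array([ -4., -73.])]
(522, 770, 3)
side 0.64 [ 0.5552 -0.0772  0.084 ] [ -18.8592431 -168.8307694]
side bar [ -15.88350672 -147.0233167 ]
side bar [-48.85561906  -4.2411056 ]
end_block [array([68.,  1.])]
stop [array([-79., -46.])]
jaw [array([ -2., -27.])]
lever [array([  4., -67.])]
```

View pics/top1.png

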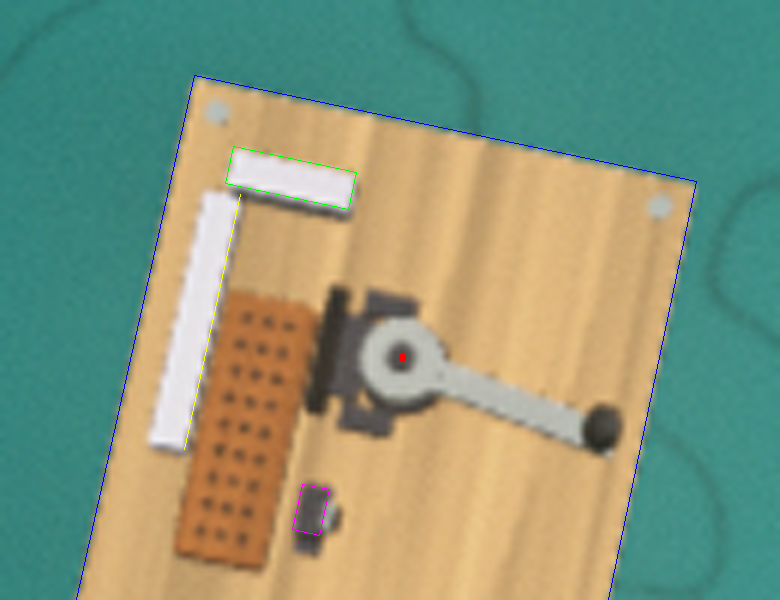

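View pics/side1.png

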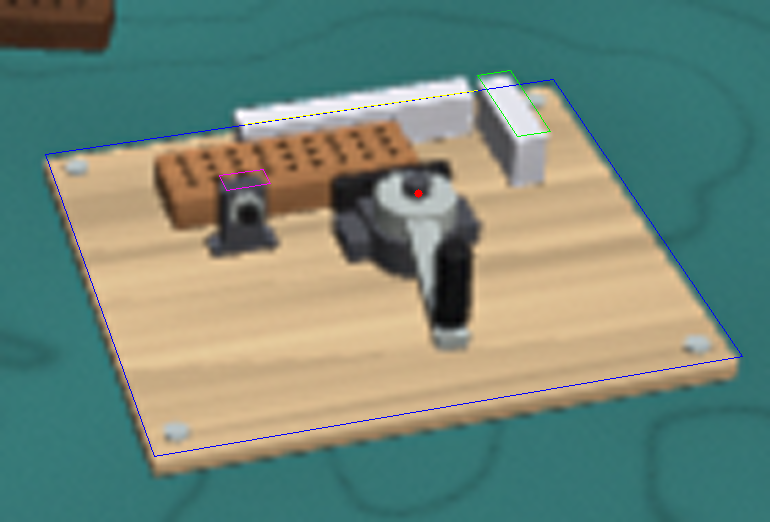

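The top overlay fits the jig. The channel block lies at about (240,430) in the crop and measures 130 x 45 mm. The end block is at (290,180), the knob at (603,430), the hub at (402,357) and the stop tip at (335,515). The side overlay agrees within about 1 px. Now I push the block.

```bash
cat >> h.py <<'E'
def quat(a): return np.array([0,np.cos(a/2),np.sin(a/2),0])
NL=r.nose_length*1000
def tel(): return round(telemetry.current_t(),2),Jinv(telemetry.current_ee_pos()).round(1),np.round(RJ.T@np.array(telemetry.current_wrist_force())[:2],2)
E
python3 - <<'E'
from h import *
b=Jinv([.5573,.0888]); print("block centre",b,NL,tel())
q=quat(YAW)
for P in (J(-140,b[1],160),J(-140,b[1],20+NL),J(-70,0,20+NL)): print(inverse_kinematics(P,q))
gripper_to(0.0,10)
yb=float(np.clip(b[1],-4,2)); xs=b[0]-65-8
r.move_to(J(xs-22,yb,120),q)
r.move_l(J(xs-22,yb,20+NL),vel=.15)
print(tel())
hit=r.move_l(J(-69,yb,20+NL),vel=.035,guard=5)
print(hit,tel())
E
```

```text
block centre [-47.04550502  -5.22776014] 25.0 (2.2, array([-441.3,  364.3]), array([ 0.36, -0.4 ]))
[ 7.73962255e-02  1.83916617e-01  1.81715731e+00 -4.44089210e-16
  1.14051873e+00  1.83145212e+00]
[ 7.73962255e-02  3.18986201e-01  1.97660426e+00 -4.44089210e-16
  8.46002192e-01  1.83145212e+00]
[ 5.33844867e-02  3.99860476e-01  1.83294135e+00 -4.44089210e-16
  9.08790822e-01  1.80744038e+00]
(6.04, array([-141.6,   -3.5]), array([ 0.46, -0.38]))
True (7.72, array([-77.2,  -4.1]), array([-0.09,  0.36]))
```

```bash
cat >> h.py <<'E'
def crop(n):
    x0,y0,w,h=195,110,130,100
    im=vision.snapshot("top")[:,:,::-1][y0:y0+h,x0:x0+w]
    cv2.imwrite(n,cv2.resize(im,None,fx=6,fy=6,interpolation=cv2.INTER_CUBIC))
E
python3 - <<'E'
from h import *
print(telemetry.current_wrist_force(),tel())
hit=r.move_l(J(-69,-3.5,45),vel=.03,guard=6)
print(hit,tel(),telemetry.current_wrist_force())
r.move_l(J(-110,-3.5,45)); r.move_l(J(-110,-3.5,150))
r.move_to(J(-190,-160,150),quat(YAW))
print(tel()); crop("pics/top2.png")
for q in models.regions_of("block","top"):
    ys,xs=np.nonzero(q["pixels"]); m=cv2.minAreaRect((unproj("top",np.c_[xs,ys].astype(float),0.034)[:,:2]*1000).astype(np.float32)); print(m,Jinv(np.array(m[0])/1000))
E
```

```text
[-0.02713316  0.36731318 -0.32402836] (7.72, array([-77.2,  -4.1]), array([-0.09,  0.36]))
True (7.95, array([-77. ,  -4.2]), array([-0.64,  0.54])) [-0.52941019  0.64887372  0.00217182]
(9.9, array([-189.2, -159.7]), array([-0.59, -0.44]))
((261.4600830078125, -234.42666625976562), (183.44174194335938, 64.1023941040039), 55.24814224243164) [-279.02817388 -376.95450873]
((603.829833984375, 80.06486511230469), (49.016075134277344, 134.68666076660156), 80.11306762695312) [ 0.29703449 -5.33723564]
((238.16683959960938, 248.218017578125), (61.497955322265625, 177.52320861816406), 61.60083770751953) [-389.88637736   93.36338881]
```

View pics/top2.png

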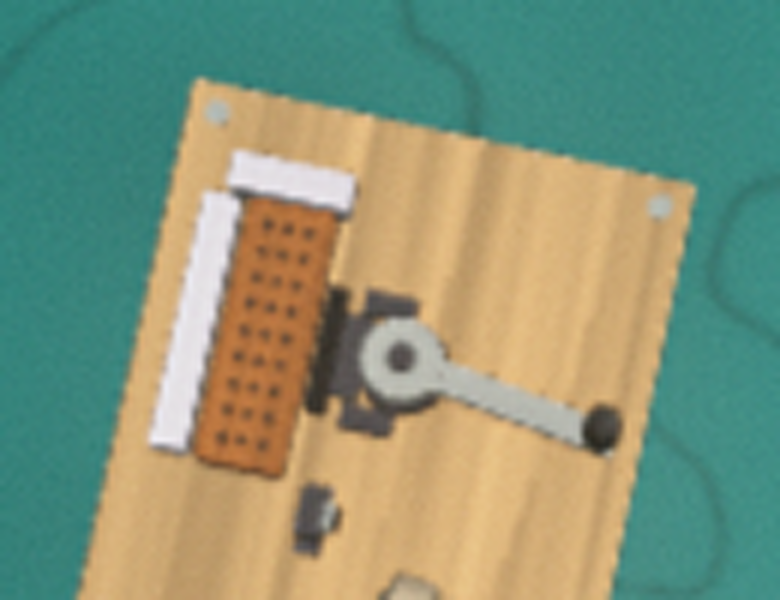

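Crop: the block's front end (295,205) meets the end block and its rear is at (240,470). The network gives x = 0.3 mm, so it is home. Both guarded pushes stopped at the same place. Now I swing the lever, loosely caging the knob, to just short of the bite. Then I re-check the block.

```bash
cat >> h.py <<'E'
def knob(th,z=84,rad=100): return J(-rad*np.sin(th),-70-rad*np.cos(th),z),quat(np.pi/2-th+YAW)
def ftan(th):
    f=RJ.T@np.array(telemetry.current_wrist_force())[:2]; return float(f@[-np.cos(th),np.sin(th)]),float(f@[-np.sin(th),-np.cos(th)])
E
python3 - <<'E'
from h import *
for t in (.17,.9,1.7): print(np.round(inverse_kinematics(*knob(t)),2))
gripper_to(.044,8)
p,q=knob(.17,140); r.move_to(p,q)
p,q=knob(.17); print(r.move_l(p,vel=.1,guard=8))
gripper_to(.024); print(tel(),ftan(.17),telemetry.current_opening())
for th in np.arange(.27,1.08,.1):
    p,q=knob(th); h=r.move_l(p,rot=q,vel=.06,guard=25); print(h,round(th,2),tel(),np.round(ftan(th),1))
    if h: break
E
```

```text
[-0.26  0.38  1.75 -0.    1.02  0.09]
[-0.2   0.3   1.87 -0.    0.97  0.89]
[-0.04  0.29  1.88 -0.    0.96  1.84]
False
(13.32, array([ -16.9, -168.6]), array([0.09, 0.4 ])) (-0.022626807595991883, -0.4146825037670421) 0.023904222000626526
False 0.27 (13.63, array([ -26.1, -166.7]), array([ 1.09, -1.63])) [-1.5  1.3]
False 0.37 (13.95, array([ -35.5, -163.8]), array([ 2.68, -2.84])) [-3.5  1.7]
False 0.47 (14.27, array([ -45.1, -159.5]), array([ 0.76, -3.67])) [-2.3  2.9]
False 0.57 (14.58, array([ -54. , -154.2]), array([ 1.33, -3.25])) [-2.9  2. ]
False 0.67 (14.9, array([ -62.2, -148.3]), array([ 0.81, -2.91])) [-2.4  1.8]
False 0.77 (15.22, array([ -69.9, -141.6]), array([-0.01, -2.1 ])) [-1.5  1.5]
False 0.87 (15.53, array([ -76.8, -134.3]), array([ 1.29, -2.04])) [-2.4  0.3]
False 0.97 (15.85, array([ -82.9, -126.4]), array([ 0.51, -2.02])) [-2.   0.7]
False 1.07 (16.17, array([ -88.2, -117.9]), array([ 0.25, -2.5 ])) [-2.3  1. ]
```

```bash
python3 - <<'E'
from h import *
gripper_to(.044)
p,q=knob(1.05,140); r.move_l(p,vel=.25)
q=quat(YAW); gripper_to(0.0,10)
r.move_to(J(-105,0,110),q); r.move_l(J(-105,0,45),vel=.2)
print(r.move_l(J(-69,0,45),vel=.04,guard=6),tel())
r.move_l(J(-105,0,45)); r.move_l(J(-150,0,160),vel=.3)
r.move_to(J(-200,-120,160),q)
print(tel()); crop("pics/top3.png")
for q in models.regions_of("block","top"):
    ys,xs=np.nonzero(q["pixels"]); m=cv2.minAreaRect((unproj("top",np.c_[xs,ys].astype(float),0.034)[:,:2]*1000).astype(np.float32)); print(m,Jinv(np.array(m[0])/1000))
for t in ("lever_knob","lever_bar"): print([Jinv(d["at"]) for d in models.mark_of(t,"top")])
E
```

```text
True (19.77, array([-77.1,  -0. ]), array([0.23, 0.28]))
(21.24, array([-199.4, -119.9]), array([ 0.85, -0.2 ]))
((602.4612426757812, 83.8519515991211), (44.88214874267578, 130.89047241210938), 79.52729034423828) [-1.73878133 -1.86297022]
((263.1860656738281, -233.8098602294922), (180.6451873779297, 63.29295349121094), 53.96440887451172) [-277.44349692 -376.03349581]
((239.25372314453125, 249.74871826171875), (66.55612182617188, 181.05384826660156), 59.81847381591797) [-389.09664182   95.06652656]
[array([ -83.77066942, -118.21232678]), array([ -70.99638028, -110.86130393])]
[array([ -69.64525469, -111.01769971]), array([-0.54815525,  1.2542507 ])]
```

View pics/top3.png

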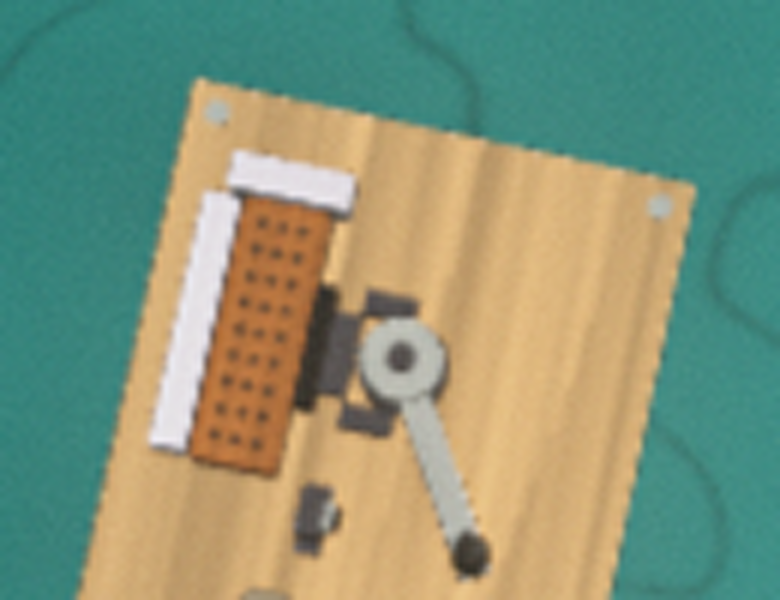

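Crop: the block sits against the fence and end block, and the jaw (320,345) just reaches it. The knob at (470,553) puts the lever at about 1.05 rad. Now I finish the swing with force feedback.

```bash
python3 - <<'E'
from h import *
gripper_to(.044,8)
p,q=knob(1.05,140); r.move_to(p,q)
p,q=knob(1.05); print(r.move_l(p,vel=.12,guard=8))
gripper_to(.024); print(tel())
for th in np.r_[np.arange(1.12,1.40,.07),np.arange(1.42,1.85,.015)]:
    p,q=knob(th); h=r.move_l(p,rot=q,vel=.05 if th<1.4 else .02,guard=12); f=ftan(th)
    e=Jinv(telemetry.current_ee_pos()); print(h,round(th,3),round(float(np.arctan2(-e[0],-70-e[1])),3),telemetry.current_t(),np.round(f,1))
    if h or f[0]<-13: break
E
```

```text
False
(23.98, array([ -86.7, -119.8]), array([0.23, 1.05]))
False 1.12 1.115 24.2667 [-2.2 -0.1]
False 1.19 1.186 24.5583 [-2.8  0.7]
False 1.26 1.259 24.85 [-3.8 -0.5]
False 1.33 1.33 25.1417 [-3.3  0.3]
False 1.42 1.418 25.7417 [-5.2 -0.5]
False 1.435 1.434 25.9917 [-4.7 -0.1]
False 1.45 1.45 26.2417 [-4.6 -0.8]
False 1.465 1.465 26.4917 [-5.  -0.3]
False 1.48 1.48 26.7417 [-4.1 -0.5]
False 1.495 1.495 26.9917 [-4.8  0.2]
False 1.51 1.51 27.2417 [-4.  -0.2]
False 1.525 1.525 27.4917 [-5.8  0.6]
False 1.54 1.54 27.7417 [-4.6  0.1]
False 1.555 1.555 27.9917 [-5.4  0.4]
False 1.57 1.57 28.2417 [-4.3 -0. ]
False 1.585 1.585 28.4917 [-4.8 -0.3]
False 1.6 1.6 28.7417 [-5.3  0. ]
False 1.615 1.615 28.9917 [-4.4 -0. ]
False 1.63 1.63 29.2417 [-3.9 -0.5]
False 1.645 1.645 29.4917 [-4.4 -0.3]
False 1.66 1.66 29.7417 [-5.2  0. ]
False 1.675 1.664 29.9917 [-7.6 -1.6]
False 1.69 1.667 30.2417 [-12.4  -0.5]
False 1.705 1.669 30.4917 [-16.7  -2.1]
```

```bash
python3 - <<'E'
from h import *
r.hold(.3); print(ftan(1.66)); gripper_to(.046)
r.move_l(np.r_[telemetry.current_ee_pos()[:2],.15],vel=.15)
r.move_to(J(-220,-220,200),quat(YAW)); print(tel(),telemetry.current_wrist_force())
crop("pics/top4.png"); im=vision.snapshot("side")[:,:,::-1][165:260,235:375]; im=cv2.resize(im,None,fx=5.5,fy=5.5,interpolation=cv2.INTER_CUBIC); cv2.imwrite("pics/side4.png",im)
for q in models.regions_of("block","top"):
    ys,xs=np.nonzero(q["pixels"]); m=cv2.minAreaRect((unproj("top",np.c_[xs,ys].astype(float),0.034)[:,:2]*1000).astype(np.float32)); print(m,Jinv(np.array(m[0])/1000))
E
```

```text
(-14.659205242854672, -2.00280047165827)
(32.78, array([-219.6, -219.8]), array([-0.75,  0.19])) [-0.70387639  0.32746844  0.10546647]
((603.0198974609375, 84.40876770019531), (48.15047073364258, 134.69395446777344), 78.40098571777344) [-1.29095295 -1.21367131]
((244.7168731689453, -260.5328369140625), (113.87854766845703, 61.6375732421875), 54.22818374633789) [-290.73354539 -405.67473679]
((237.6726531982422, 248.3302001953125), (63.38439178466797, 180.16510009765625), 60.593772888183594) [-390.39273222   93.3836346 ]
```

View pics/top4.png

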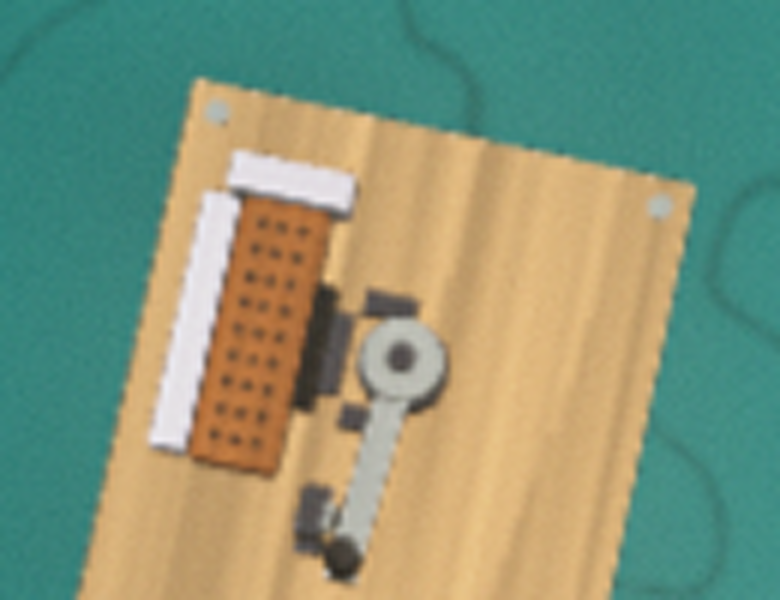

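View pics/side4.png

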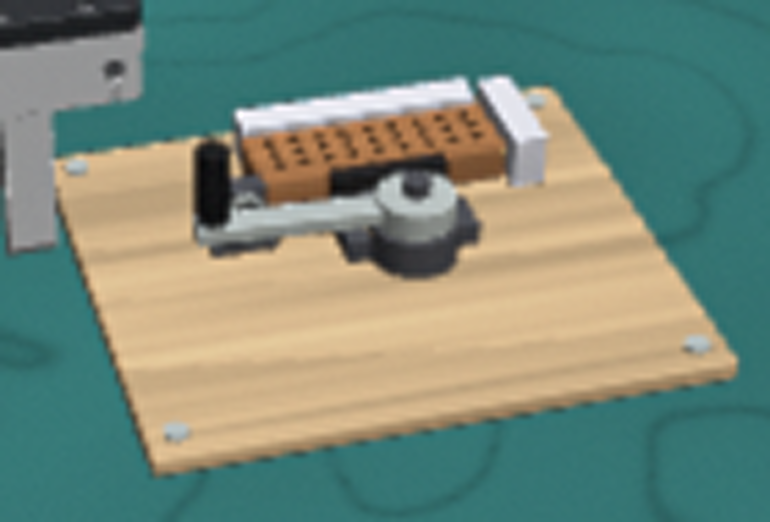

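The block is home: its front end touches the end block (290,205) with no gap. The lever bar lies on the stop tip at (340,525), and in the side view the bar meets the screw at (245,205). The arm is clear, so I hand in.

```bash
python3 -c "
from plant import r
print(r.sign_off())"
```

```text
the job is handed in; nothing more can be done
None
```

The block is clamped home against the end block, the lever was pressed onto the stop screw with about 15–17 N at the knob and then let go, the spare, jar and mallet were never approached, and the job was handed in at about 33 s of the 59 s allowed.

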